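# Load the slide carrier on the sloping viewer

## Robot

A 6-joint arm with a two-finger parallel gripper is mounted at the origin on the work surface. World frame = base frame: x ahead of the robot, y to its left, z up, the work surface at z = 0. Lengths are in m, angles in degrees, forces in N, time in s.
With the tool pointing down it reaches from about 0.2 to 0.875 m from the base axis. Payload 3.4 kg.
Tool frame: the origin (TCP) lies midway between the tips of the shut fingers; the grasp point (between the pads) lies 19 mm behind it; z points along the fingers, x is the direction in which the jaws open and shut, and the axes are right-handed (so a half turn about z gives the same grasp; the last joint's range is limited). The gripper opens to 94 mm and grips with 3 to 60 N. Pads are 16 mm wide; open, the fingers measure 119 mm over their backs; the gripper's body (75 mm by 177 mm) begins 78 mm behind the grasp point.
Start: joints at [-74.083, 15.808, 86.224, -0, 77.962, -6.933], TCP at [0.223, -0.53, 0.205] pointing down, gripper open.
Joint ranges: [-165.64, 165.64], [-43.16, 119.46], [12.63, 154.43], [-67.54, 247.53], [6.08, 155.33], [-154.97, 154.97]. Speed limits (degrees/s): [147.25, 147.25, 180, 180, 180, 180].

## Interface

Orientations are given as [roll, pitch, yaw] about the fixed x, y, z axes, in that order (R = Rz(yaw) Ry(pitch) Rx(roll)).
In Python, from station import manip gives the robot as it stands. The module is installed in compiled form; this text tells all that it offers.
- The arm moves only by the tool arm_command, never from a script. Its arguments are lists of equal length, an entry for each row: "linear": the shift along the tool's x, y, z in m, a list of three; "dr": the turn, a rotation vector about the tool's x, y, z in degrees, a list of three; "hand": the finger opening in m, from 0 to 0.094. A call has 1 to 10 rows; each row is the pose to reach, as a shift and turn from the pose measured when the call began, along the tool's axes at that moment; what a row does not reach only later rows make up. A row lasts 1/10 s, in which the tool goes at most 50 mm and 8.59 degrees, less where a joint would pass 70% of its speed; a pose out of reach is approached as far as the arm can. A call with a gripper value outside its range is refused whole. The fingers move at their own pace and stop on an object; the grip force is fixed at half the most. Time passes only in rows, so rows that repeat a pose let the fingers close. It gives the time, the measured TCP pose, the force and the opening at its end, in the units of the state.
- manip.read_state(): the state, without advancing time (a new reading comes with each control period).
- manip.capture(name): name is "scene" or "side" or "wrist"; returns a dict with "pixels" (384x512x3 uint8, red, green, blue), "fovy" (degrees; the focal length in pixels is half the picture's height over the tangent of half this angle, whatever the lens; pixels are square), "cx", "cy" (the principal point, pixels), "xyz" and "orientation" of the camera in the world. Camera axes: x right, y down, z forward; pixel columns grow to the right and rows downward; lengths in m; the calibration is good to about 2 mm. A picture is of the moment at which its call begins. There is no depth.
- manip.hand_in(): hands the job in, once; it reports no verdict.
The state is a dict: "t": time; "joints": joint angles; "joint_vel": joint speeds; "joint_torque": joint torques, N m; "position": TCP position; "ee_rot": TCP orientation; "ft_force": force on the tool from outside, world axes, zero at the start; "moment": the same for the moment, N m; "width": opening from 0.0 (shut) to 1.0 (fully open).
Only numpy, scipy, OpenCV 4.12 (cv2) and the standard library are available. Lean on these libraries where they do the work, as an engineer would, in place of code of your own. Each camera call takes 0.05 s, during which the arm holds its last target.

## Task

Load the longer of the two aluminium slide carriers on the sloping slide viewer: thread its two end holes over the viewer's two pins, either way round, until it lies fully home, flat on the sloping face, and let go of it. Leave the shorter carrier and everything else on the bench where it stands.

Things in the scene. Friction and masses are not known exactly. Their poses are not given: they have to be found in the camera images.
- carrier_center (a point): Longer slide carrier: aluminium plate 150 (y) x 88 (x) x 6 mm, about 0.24 kg, flat on the bench. Round 14 mm through holes at y = +-62 mm, x = 0. In the middle a black upright grip, 14 mm thick (x), 40 mm long (y), its top 46 mm above the plate's underside. Point: centre, 23 mm above the underside; z out of the grip's side, normal to the plate. Same after half a turn about z.
- bed: Sloping face of the fixed white slide viewer, 150 (x, up the slope) x 190 mm (y, level), tilted 30 degrees, low edge roughly towards the robot. Origin: middle of the face, on its surface, 85 mm above the bench; z is its outward normal. Two dark steel pins stand along z at y = +-62 mm, x = 0: 10 mm diameter, 32 mm tall, the top 10 mm tapering to 4 mm. Carrier lies flat on the face.
- short_carrier_center (a point): The shorter slide carrier, not to be used: same make, but 110 mm long (y), 88 mm wide (x), holes at y = +42 and -42 mm, two square windows beside the same black grip. Lies flat on the bench; point at its middle, 23 mm above its underside.
- dropper_bottle: amber glass dropper bottle, 32 mm diameter, 75 mm tall; origin under its centre
- specimen_jar: clear lidded jar, 56 mm diameter, 65 mm tall; origin under its centre
- dish: low glass dish, 84 mm diameter, 16 mm tall; origin under its centre
- slide_box: flat grey box with white lid, 90 x 100 x 32 mm; origin under its centre
- counter: grey tally counter with four white keys, 75 x 110 x 33 mm; origin under its centre
- forceps: steel forceps lying flat, 130 mm long; origin on the table under their middle
- beaker: glass beaker, 66 mm diameter, 85 mm tall; origin under its centre
There are look-alikes about, which are no part of the job. What is shaped like the part that bears carrier_center but purple is not meant. Leave any purple look-alike of the part that bears bed alone.

How it is judged (in metres and radians):
At the end, for the whole second after the job is handed in: The longer carrier lies still, both holes over the pins: flat on the sloping face (underside within about 3 mm of it and within 0.05 rad of parallel), its middle within 6 mm of the face's middle along and across the slope, its length across the slope within 0.09 rad, either way round (z of carrier_center in the frame of bed between 0.0195 and 0.0262 m and x of carrier_center in the frame of bed between -0.006 and 0.006 m and y of carrier_center in the frame of bed between -0.006 and 0.006 m and angle between the z axis of carrier_center and the z axis of bed, either way round below 0.05 rad and angle between the y axis of carrier_center and the y axis of bed, either way round below 0.09 rad and linear speed of carrier below 0.02 m/s); the robot touches nothing.
It fails at once if the shorter carrier or another loose thing on the bench is shifted by more than 40 mm or knocked over (distance of any of short_carrier_center, dropper_bottle, specimen_jar, dish, slide_box, counter, forceps, beaker from where it was at the start of the episode above 0.04 m or angle between any of dropper_bottle, specimen_jar, dish, slide_box, counter, forceps, beaker's own z axis and vertical above 0.6 rad).
It also fails if it takes over 42 s, if anything falls off the work surface, if the arm or the gripper's body presses on something with over 40 N, if the wrist force passes 120 N, or if a joint passes its speed limit or range.

## Working session

There is one attempt and no reset: what is moved stays moved. The work goes in short steps, Python scripts to look and compute and a tool call to move; the robot and the scene stay as the last step left them, time stands still between calls to the robot, and variables do not carry over. Pictures are saved under pics/ and viewed, and the job is handed in when it is done.

Besides the shell and the picture viewer there is one more tool, called after "Request:" as name(argument=value, ...), one argument or row to a line, values as JSON. arm_command: Moves the arm, as the interface text tells. Its arguments: {"type":"object","properties":{"linear":{"type":"array","items":{"type":"array","items":{"type":"number"}}},"dr":{"type":"array","items":{"type":"array","items":{"type":"number"}}},"hand":{"type":"array","items":{"type":"number"}}},"required":["linear","dr","hand"]}

```bash
mkdir -p pics
python3 - <<'E'
from station import manip
import cv2,json
for n in ["scene","side","wrist"]:
    c=manip.capture(n)
    cv2.imwrite(f"pics/{n}0.png",c["pixels"][:,:,::-1])
    print(n,{k:v for k,v in c.items() if k!="pixels"})
print(manip.read_state())
E
```

```text
scene {'fovy': 43.64968519104122, 'cx': 256.28671652069477, 'cy': 199.88531465368266, 'xyz': array([1.37354676, 0.55707218, 0.95387346]), 'orientation': array([-128.48512925,   -0.72536344,  125.2693734 ])}
side {'fovy': 48.715039773463126, 'cx': 256.1469967861762, 'cy': 184.38471784527002, 'xyz': array([ 0.39597769, -1.30384041,  0.95939366]), 'orientation': array([-125.32418769,    0.35303319,   -3.73135311])}
wrist {'fovy': 59.64355923828157, 'cx': 257.4814517863671, 'cy': 194.48888535281046, 'xyz': array([ 0.30098422, -0.49826261,  0.38280388]), 'orientation': array([ 1.63496593e+02,  8.49545627e-02, -6.71489777e+01])}
{'t': 0.15, 'joints': array([-7.40840004e+01,  1.58384631e+01,  8.62761509e+01,  1.86109000e-03,
        7.79625368e+01, -6.93237672e+00]), 'joint_vel': array([-0.06139568, -0.15116192, -0.1547126 ,  0.05266107, -0.06090076,
       -0.0763935 ]), 'joint_torque': array([ 1.22327165e-03, -4.04926014e+01, -2.37432325e+01,  7.01356726e-02,
        3.15172691e-02, -7.88411103e-05]), 'position': array([ 0.22316603, -0.52948142,  0.20482852]), 'ee_rot': array([-1.79988882e+02,  7.63670790e-02, -6.71520056e+01]), 'ft_force': array([-0.07582466, -0.037386  , -0.72172705]), 'moment': array([-0.00475459, -0.02116066,  0.05762327]), 'width': 1.0025239909487949}
```

View pics/scene0.png

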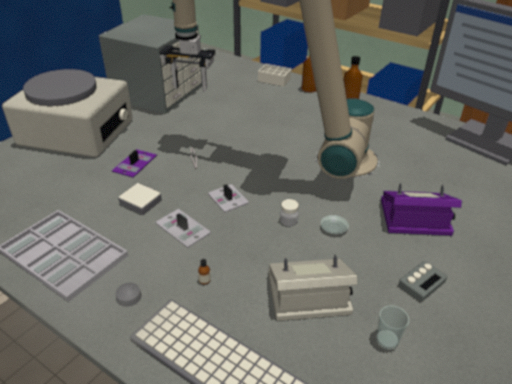

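View pics/side0.png

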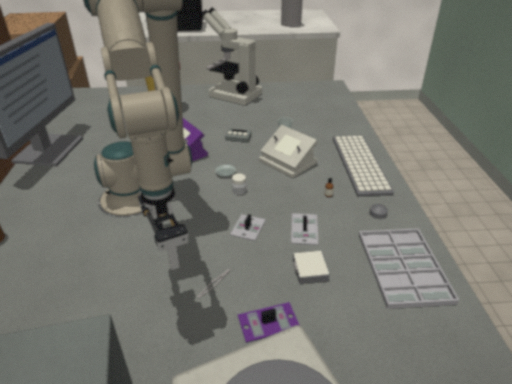

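View pics/wrist0.png

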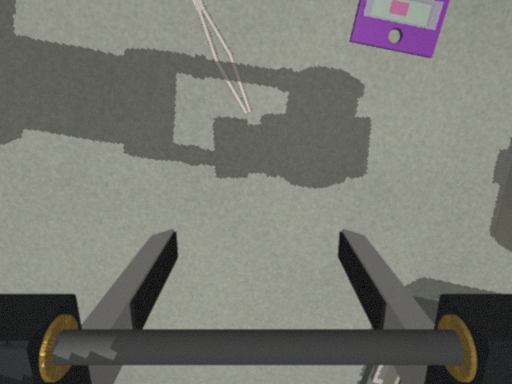

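Candidates for the carrier: grey plate at scene (184,226) / side (305,228); grey plate at scene (228,196) / side (248,226); purple plate at scene (135,161), excluded. Viewers: white at scene (312,287), purple at scene (418,212), excluded. Next I check these in close crops.

Run:
```python
import cv2,numpy as np
s=cv2.imread("pics/scene0.png");d=cv2.imread("pics/side0.png")
a=cv2.resize(s[175:250,150:260],None,fx=7,fy=7,interpolation=cv2.INTER_CUBIC)
cv2.imwrite("pics/c1.png",a)
cv2.imwrite("pics/c2.png",cv2.resize(d[205:255,220:330],None,fx=7,fy=7,interpolation=cv2.INTER_CUBIC))
cv2.imwrite("pics/c3.png",cv2.resize(s[245:330,260:365],None,fx=7,fy=7,interpolation=cv2.INTER_CUBIC))
cv2.imwrite("pics/c4.png",cv2.resize(d[115:180,250:325],None,fx=9,fy=9,interpolation=cv2.INTER_CUBIC))
```

```text
(no output)
```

View pics/c1.png

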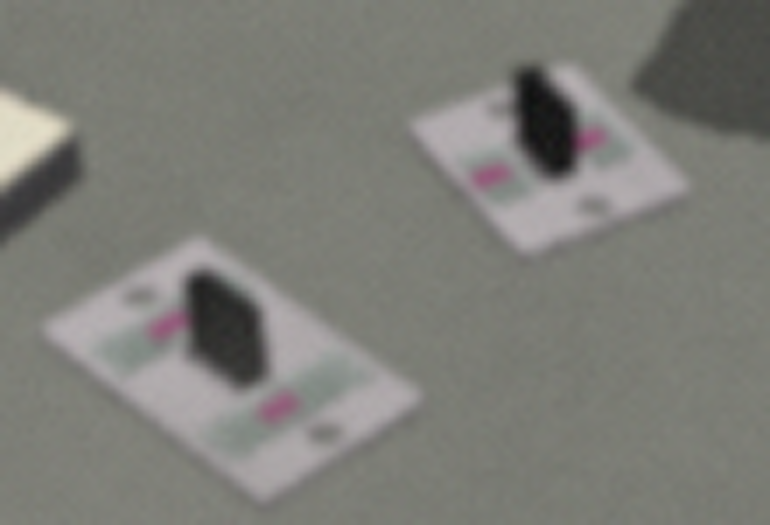

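View pics/c2.png

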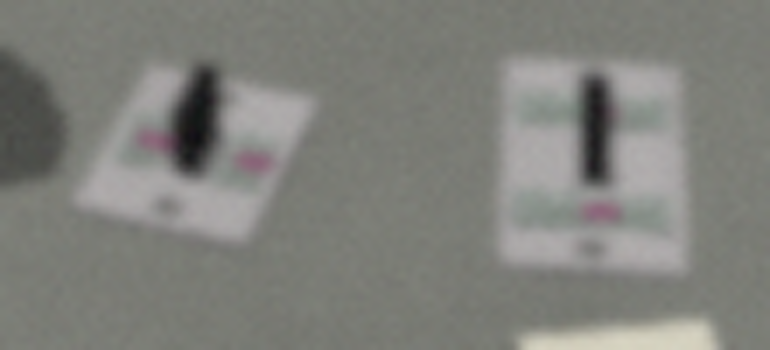

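View pics/c3.png

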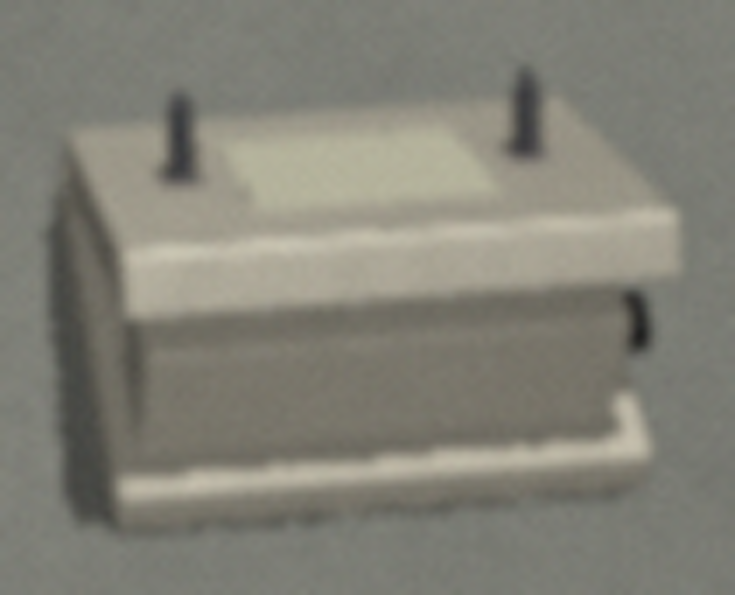

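View pics/c4.png

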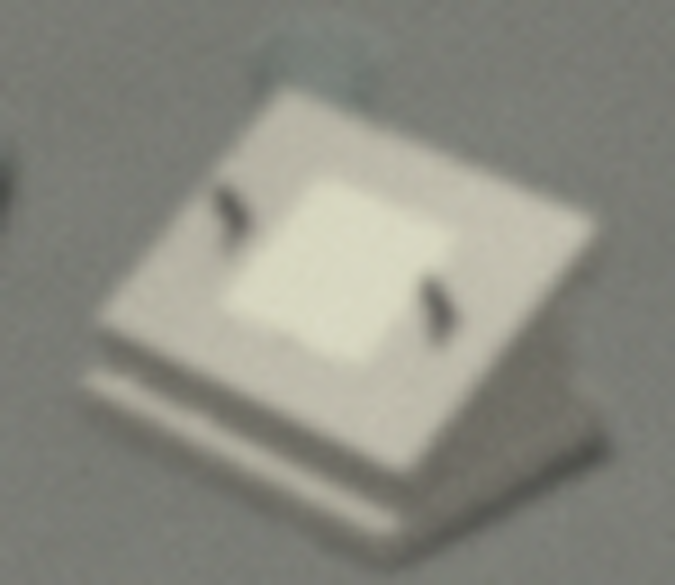

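```bash
cat > h.py <<'E'
import numpy as np
from scipy.spatial.transform import Rotation as Ro
from scipy.optimize import least_squares
import cv2
def rpy(o): return Ro.from_euler('xyz',o,degrees=True).as_matrix()
def cam(c):
    c=dict(c);c["f"]=192/np.tan(np.radians(c["fovy"]/2));c["R"]=rpy(c["orientation"]);return c
def proj(c,P):
    q=(np.atleast_2d(P)-c["xyz"])@c["R"]
    return np.c_[c["cx"]+c["f"]*q[:,0]/q[:,2],c["cy"]+c["f"]*q[:,1]/q[:,2]]
def onz(c,uv,z):
    uv=np.atleast_2d(uv)
    d=np.c_[(uv[:,0]-c["cx"])/c["f"],(uv[:,1]-c["cy"])/c["f"],np.ones(len(uv))]@c["R"].T
    return c["xyz"]+d*((z-c["xyz"][2])/d[:,2])[:,None]
S=cam(dict(fovy=43.64968519104122,cx=256.28671652069477,cy=199.88531465368266,xyz=np.array([1.37354676,0.55707218,0.95387346]),orientation=[-128.48512925,-0.72536344,125.2693734]))
D=cam(dict(fovy=48.715039773463126,cx=256.1469967861762,cy=184.38471784527002,xyz=np.array([0.39597769,-1.30384041,0.95939366]),orientation=[-125.32418769,0.35303319,-3.73135311]))
def uncrop(p,s,ox,oy): return (np.array(p,float)+.5)/s-.5+[ox,oy]
def T(p): # x,y,yaw of plate on bench
    return Ro.from_euler('z',p[2]).as_matrix(),np.array([p[0],p[1],0])
def bedT(p):
    # x up the slope: R=Rz(yaw)Ry(-30)
    return Ro.from_euler('z',p[2]).as_matrix()@Ro.from_euler('y',-30,degrees=True).as_matrix(),np.array([p[0],p[1],.085])
def fit(Tf,obs,p0):
    f=lambda p:np.concatenate([(proj(c,np.array(L)@Tf(p)[0].T+Tf(p)[1])-uv).ravel() for c,L,uv in obs])
    r=least_squares(f,p0,loss='soft_l1');return r.x,f(r.x).reshape(-1,2)
E
cat > fit0.py <<'E'
from h import *
np.set_printoptions(precision=4,suppress=True)
ps=uncrop([[200,237],[420,398],[262,503],[42,328],[140,296],[324,433]],7,150,175)
pd=uncrop([[503,60],[681,68],[688,270],[500,262]],7,220,205)
print(onz(S,ps,.006));print(onz(D,pd,.006))
a=onz(S,ps,.006);print([np.linalg.norm(a[i]-a[(i+1)%4]) for i in range(4)], np.linalg.norm(a[4]-a[5]))
b=onz(D,pd,.006);print([np.linalg.norm(b[i]-b[(i+1)%4]) for i in range(4)])
sh=uncrop([[570,65],[690,187],[530,255],[410,125]],7,150,175);s=onz(S,sh,.006);print('short',s.mean(0),[np.linalg.norm(s[i]-s[(i+1)%4]) for i in range(4)])
c=a[:4].mean(0);h=a[4]-a[5];yaw=np.arctan2(h[1],h[0])-np.pi/2
X,Y,Z=.044,.075,.006
# identify corners by predicted
C=np.array([[X,Y,Z],[X,-Y,Z],[-X,-Y,Z],[-X,Y,Z]])
R,t=T([c[0],c[1],yaw]);W=C@R.T+t
def assign(m): return [int(np.argmin(np.linalg.norm(W[:,:2]-q[:2],axis=1))) for q in m]
ia,ib=assign(a[:4]),assign(b);print(ia,ib)
H=[[0,.062,Z],[0,-.062,Z]]
p,r=fit(T,[(S,C[ia],ps[:4]),(S,H,ps[4:]),(D,C[ib],pd)],[c[0],c[1],yaw]);print('carrier',p,np.degrees(p[2]));print(r)
p2,_=fit(T,[(S,C[ia],ps[:4]),(S,H,ps[4:])],p);print('S only',p2)
p2,_=fit(T,[(D,C[ib],pd)],p);print('D only',p2)
# bed
x,y=.075,.095
bs=uncrop([[128,248],[675,210],[560,98],[65,132],[180,178],[525,153],[180,92],[524,66]],7,260,245)
bd=uncrop([[98,318],[408,470],[598,222],[290,85],[238,242],[445,338],[218,184],[428,276]],9,250,115)
# S: high edge first. left in S = ? right in side is -y
L=np.array
hp=lambda s:[0,s*.062,0]; tp=lambda s:[0,s*.062,.032]
for sg in (1,-1):
  LS=[[x,-sg*y,0],[x,sg*y,0],[-x,sg*y,0],[-x,-sg*y,0],hp(-sg),hp(sg),tp(-sg),tp(sg)]
  LD=[[-x,y,0],[-x,-y,0],[x,-y,0],[x,y,0],hp(1),hp(-1),tp(1),tp(-1)]
  p,r=fit(bedT,[(S,LS,bs),(D,LD,bd)],[.6,.1,.5]);print('bed',sg,p,np.degrees(p[2]),abs(r).mean())
  if abs(r).mean()<5:
    print(r);print('S',fit(bedT,[(S,LS,bs)],p)[0],'D',fit(bedT,[(D,LD,bd)],p)[0])
E
python3 fit0.py
```

```text
[[ 0.5708 -0.2925  0.006 ]
 [ 0.5951 -0.1464  0.006 ]
 [ 0.6811 -0.1576  0.006 ]
 [ 0.6559 -0.3053  0.006 ]
 [ 0.6158 -0.2861  0.006 ]
 [ 0.635  -0.1647  0.006 ]]
[[ 0.591  -0.1462  0.006 ]
 [ 0.6796 -0.159   0.006 ]
 [ 0.6561 -0.3051  0.006 ]
 [ 0.5699 -0.2935  0.006 ]]
[np.float64(0.14813837733830662), np.float64(0.08671223657902725), np.float64(0.14979099436857488), np.float64(0.08608762517615519)] 0.12293706112277866
[np.float64(0.08957206882561307), np.float64(0.1479906243126831), np.float64(0.08701402829909592), np.float64(0.14885913801521183)]
short [ 0.4337 -0.2034  0.006 ] [np.float64(0.10836117083332267), np.float64(0.08533150196878979), np.float64(0.11061961229763151), np.float64(0.08631714082087144)]
[0, 1, 2, 3] [1, 2, 3, 0]
carrier [ 0.625  -0.2256 -3.2984] -188.9860494108772
[[ 0.1261 -0.2054]
 [ 0.8576 -0.1281]
 [ 0.0147 -0.3094]
 [-0.5103 -0.0242]
 [-0.0707 -0.192 ]
 [ 0.1482 -0.0321]
 [ 0.577  -0.291 ]
 [ 0.1196 -0.1085]
 [ 0.2708  0.3055]
 [-0.0482 -0.1395]]
S only [ 0.6255 -0.2254 -3.3022]
D only [ 0.6241 -0.2258 -3.2913]
bed 1 [0.6181 0.1998 0.7241] 41.48566984161314 0.46006116941272346
[[-1.341   0.5575]
 [ 0.9709  0.0451]
 [ 0.0082 -0.8906]
 [-0.482  -0.746 ]
 [ 0.1877  0.1041]
 [ 0.2052  0.1292]
 [-0.2564 -0.2136]
 [ 0.108   0.0619]
 [-0.4235  0.1862]
 [-0.3775  0.5189]
 [ 0.4855 -0.2539]
 [-0.5125 -0.2385]
 [ 0.483  -1.9719]
 [ 0.2239 -2.0738]
 [ 0.2283 -0.0456]
 [-0.1279  0.2633]]
S [0.6182 0.2    0.725 ] D [0.6179 0.1979 0.7224]
bed -1 [0.6181 0.1975 0.5965] 34.1755946809184 16.76851195736154
```

Both cameras agree within 2 mm. The longer carrier (150×88 by measurement) is at (0.625, −0.226), yaw −9°. The other grey plate measures 110×86. The bed is at (0.618, 0.200), yaw 41.5°. Next I move to a hover.

```bash
cat > mv.py <<'E'
from h import *
from station import manip
def rel(pos,R,n):
    s=manip.read_state();R0=rpy(s["ee_rot"]);p0=np.array(s["position"])
    d=R0.T@(np.array(pos)-p0);w=Ro.from_matrix(R0.T@R).as_rotvec(degrees=True)
    np.set_printoptions(precision=4,suppress=True)
    print('shift',d,'rot',w)
    for i in range(1,n+1): print(np.round(d*i/n,4).tolist(),np.round(w*i/n,2).tolist())
def down(yaw): return rpy([180,0,yaw])
E
python3 - <<'E'
from mv import *
rel([.625,-.2256,.20],down(-9),16)
E
```

```text
shift [-0.124  -0.4883  0.0051] rot [ -0.0489   0.0641 -58.152 ]
[-0.0078, -0.0305, 0.0003] [-0.0, 0.0, -3.63]
[-0.0155, -0.061, 0.0006] [-0.01, 0.01, -7.27]
[-0.0233, -0.0916, 0.001] [-0.01, 0.01, -10.9]
[-0.031, -0.1221, 0.0013] [-0.01, 0.02, -14.54]
[-0.0388, -0.1526, 0.0016] [-0.02, 0.02, -18.17]
[-0.0465, -0.1831, 0.0019] [-0.02, 0.02, -21.81]
[-0.0543, -0.2136, 0.0022] [-0.02, 0.03, -25.44]
[-0.062, -0.2441, 0.0025] [-0.02, 0.03, -29.08]
[-0.0698, -0.2747, 0.0029] [-0.03, 0.04, -32.71]
[-0.0775, -0.3052, 0.0032] [-0.03, 0.04, -36.35]
[-0.0853, -0.3357, 0.0035] [-0.03, 0.04, -39.98]
[-0.093, -0.3662, 0.0038] [-0.04, 0.05, -43.61]
[-0.1008, -0.3967, 0.0041] [-0.04, 0.05, -47.25]
[-0.1085, -0.4273, 0.0045] [-0.04, 0.06, -50.88]
[-0.1163, -0.4578, 0.0048] [-0.05, 0.06, -54.52]
[-0.124, -0.4883, 0.0051] [-0.05, 0.06, -58.15]
```

Request:
arm_command(
  linear=[
    [-0.012,-0.048,0],
    [-0.024,-0.096,0],
    [-0.036,-0.144,0],
    [-0.048,-0.192,0],
    [-0.06,-0.24,0],
    [-0.072,-0.288,0],
    [-0.084,-0.336,0],
    [-0.098,-0.384,0],
    [-0.11,-0.432,0],
    [-0.124,-0.47,0],
  ],
  dr=[
    [0,0,-6],
    [0,0,-12],
    [0,0,-18],
    [0,0,-24],
    [0,0,-30],
    [0,0,-36],
    [0,0,-42],
    [0,0,-48],
    [0,0,-54],
    [0,0,-58.15],
  ],
  hand=[0.094,0.094,0.094,0.094,0.094,0.094,0.094,0.094,0.094,0.094],
)

```text
t: 1.15
position: [0.6102, -0.2308, 0.2045]
ee_rot: [-179.9, 0.0, -8.7]
ft_force: [-0.0, 0.6, -0.2]
width: 1.003
```

Run:
```python
from mv import *
c=manip.capture("wrist");cv2.imwrite("pics/w1.png",c["pixels"][:,:,::-1])
c=cam(c);import pickle;pickle.dump(c,open("w1.pkl","wb"))
s=manip.read_state();print(s["t"],s["position"],s["ee_rot"],s["ft_force"])
R,t=T([.625,-.2256,np.radians(-9)])
P=np.array([[.044,.075,.006],[.044,-.075,.006],[-.044,-.075,.006],[-.044,.075,.006],[0,.062,.006],[0,-.062,.006]])
print(proj(c,P@R.T+t))
rel([.625,-.2256,.13],down(-9),4)
```

```text
1.2 [ 0.61447631 -0.22580903  0.20412104] [-179.59925296   -0.1799092    -8.44410963] [4.3828989  2.06754719 0.9869515 ]
[[310.35494544  95.70947127]
 [304.22810313 225.44991565]
 [231.21621699 225.13075994]
 [228.76687764  95.32021693]
 [269.38965519 107.95661227]
 [267.87026188 215.13292246]]
shift [ 0.0101 -0.0012  0.0742] rot [-0.4016 -0.178   0.5565]
[0.0025, -0.0003, 0.0185] [-0.1, -0.04, 0.14]
[0.0051, -0.0006, 0.0371] [-0.2, -0.09, 0.28]
[0.0076, -0.0009, 0.0556] [-0.3, -0.13, 0.42]
[0.0101, -0.0012, 0.0742] [-0.4, -0.18, 0.56]
```

View pics/w1.png

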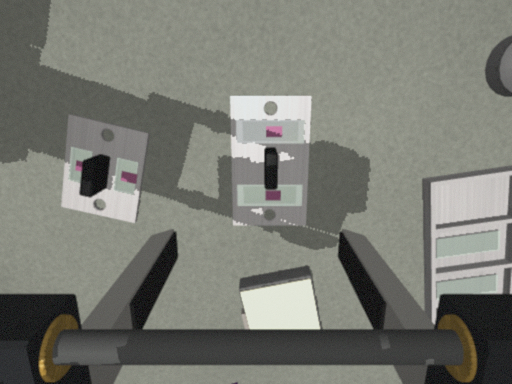

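The wrist view shows the longer carrier, with its two holes at (270,107) and (269,214). The prediction agrees to about 1–2 px. The shorter carrier is at left, around (103,168). I lower and re-check.

Request:
arm_command(
  linear=[
    [0.003,0,0.02],
    [0.006,0,0.04],
    [0.01,-0.001,0.06],
    [0.01,-0.001,0.075],
    [0.01,-0.001,0.075],
    [0.01,-0.001,0.075],
  ],
  dr=[
    [-0.1,0,0.1],
    [-0.2,-0.1,0.2],
    [-0.4,-0.2,0.5],
    [-0.4,-0.2,0.5],
    [-0.4,-0.2,0.5],
    [-0.4,-0.2,0.5],
  ],
  hand=[0.094,0.094,0.094,0.094,0.094,0.094],
)

```text
t: 1.8
position: [0.6246, -0.2259, 0.129]
ee_rot: [-180.0, 0.1, -9.0]
ft_force: [0.1, 0.5, 0.1]
width: 1.003
```

Run:
```python
from mv import *
c=manip.capture("wrist");cv2.imwrite("pics/w2.png",c["pixels"][:,:,::-1])
cv2.imwrite("pics/w2c.png",cv2.resize(c["pixels"][20:260,180:380,::-1],None,fx=2.5,fy=2.5,interpolation=cv2.INTER_CUBIC))
c=cam(c);import pickle;pickle.dump(c,open("w2.pkl","wb"))
s=manip.read_state();print(s["t"],s["position"],s["ee_rot"],s["ft_force"])
R,t=T([.625,-.2256,np.radians(-9)])
P=np.array([[.044,.075,.006],[.044,-.075,.006],[-.044,-.075,.006],[-.044,.075,.006],[0,.062,.006],[0,-.062,.006]])
print(proj(c,P@R.T+t))
rel([.625,-.2256,.013],down(-9),4)
```

```text
1.85 [ 0.62509605 -0.22620484  0.1298448 ] [ 1.79984495e+02 -2.99206864e-02 -8.96202915e+00] [ 1.10221234  0.11191961 -0.20405164]
[[307.30339698 103.70864222]
 [300.81959118 259.82975191]
 [212.39997509 259.73710019]
 [205.91539027 103.62951891]
 [256.60513246 118.98866969]
 [256.60632423 247.851837  ]]
shift [-0.0003 -0.0006  0.1168] rot [ 0.0155 -0.0299  0.038 ]
[-0.0001, -0.0002, 0.0292] [0.0, -0.01, 0.01]
[-0.0001, -0.0003, 0.0584] [0.01, -0.01, 0.02]
[-0.0002, -0.0005, 0.0876] [0.01, -0.02, 0.03]
[-0.0003, -0.0006, 0.1168] [0.02, -0.03, 0.04]
```

View pics/w2c.png

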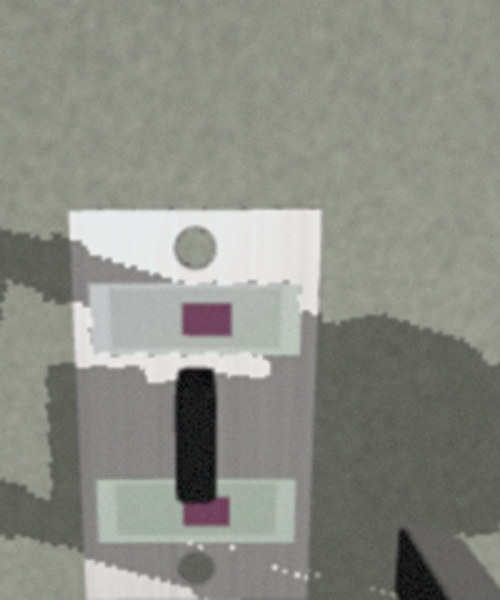

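The holes are seen at (258,119) and (258,247) against a prediction of (256.6,119)/(256.6,248), so the carrier is about 1.3 mm further in x. I correct for that, descend and close.

Request:
arm_command(
  linear=[
    [0.001,-0.001,0.025],
    [0.001,-0.001,0.05],
    [0.001,-0.001,0.075],
    [0.001,-0.001,0.095],
    [0.001,-0.001,0.108],
    [0.001,-0.001,0.116],
    [0.001,-0.001,0.116],
    [0.001,-0.001,0.116],
  ],
  dr=[
    [0,0,0],
    [0,0,0],
    [0,0,0],
    [0,0,0],
    [0,0,0],
    [0,0,0],
    [0,0,0],
    [0,0,0],
  ],
  hand=[0.094,0.094,0.094,0.094,0.094,0.094,0.08,0.06],
)

```text
t: 2.65
position: [0.627, -0.2258, 0.0148]
ee_rot: [180.0, -0.1, -9.0]
ft_force: [0.4, -0.1, 0.3]
width: 0.867
```

Request:
arm_command(
  linear=[
    [0,0,0],
    [0,0,0],
    [0,0,0],
    [0,0,0],
    [0,0,0],
    [0,0,0],
    [0,0,0],
    [0,0,0],
  ],
  dr=[
    [0,0,0],
    [0,0,0],
    [0,0,0],
    [0,0,0],
    [0,0,0],
    [0,0,0],
    [0,0,0],
    [0,0,0],
  ],
  hand=[0.04,0.03,0.02,0.01,0,0,0,0],
)

```text
t: 3.45
position: [0.6269, -0.2258, 0.0148]
ee_rot: [180.0, -0.1, -9.0]
ft_force: [-1.1, -0.5, 0.6]
width: 0.187
```

Request:
arm_command(
  linear=[
    [0,0,0],
    [0,0,0],
    [0,0,0],
    [0,0,0],
  ],
  dr=[
    [0,0,0],
    [0,0,0],
    [0,0,0],
    [0,0,0],
  ],
  hand=[0,0,0,0],
)

```text
t: 3.85
position: [0.6264, -0.2256, 0.0147]
ee_rot: [180.0, -0.0, -9.0]
ft_force: [-3.6, 0.0, 2.4]
width: 0.144
```

Request:
arm_command(
  linear=[
    [0,0,-0.01],
    [0,0,-0.03],
    [0,0,-0.06],
    [0,0,-0.09],
    [0,0,-0.12],
    [0,0,-0.15],
    [0,0,-0.18],
    [0,0,-0.19],
    [0,0,-0.19],
    [0,0,-0.19],
  ],
  dr=[
    [0,0,0],
    [0,0,0],
    [0,0,0],
    [0,0,0],
    [0,0,0],
    [0,0,0],
    [0,0,0],
    [0,0,0],
    [0,0,0],
    [0,0,0],
  ],
  hand=[0,0,0,0,0,0,0,0,0,0],
)

```text
t: 4.85
position: [0.6256, -0.2251, 0.2033]
ee_rot: [-180.0, 0.1, -9.0]
ft_force: [-1.0, 0.5, -2.5]
width: 0.149
```

Run:
```python
from mv import *
c=manip.capture("wrist");cv2.imwrite("pics/w3.png",c["pixels"][:,:,::-1])
c=cam(c);import pickle
s=manip.read_state();c["st"]=s;pickle.dump(c,open("w3.pkl","wb"));print(s["t"],s["position"],s["ee_rot"],s["ft_force"],s["moment"],s["width"])
# nominal: plate frame in tool. underside at .0, tcp at .0148 
R0=rpy(s["ee_rot"]);p0=s["position"]
for nm,P in {"top":[[.044,-.075,.0088],[-.044,-.075,.0088]],"holes":[[0,-.062,.0088],[0,.062,.0088]]}.items(): print(nm,proj(c,np.array(P)@R0.T+p0))
```

```text
4.9 [ 0.62526233 -0.22497745  0.20263195] [-1.79975482e+02  1.44258568e-01 -8.95754630e+00] [-0.72332903 -0.19029642 -2.28881347] [-0.04065125 -0.00714548  0.01509243] 0.15320358475182283
top [[335.52905645 109.3238253 ]
 [173.41988971 109.3321911 ]]
holes [[254.56276304 133.52529434]
 [255.02728631 323.55576896]]
```

View pics/w3.png

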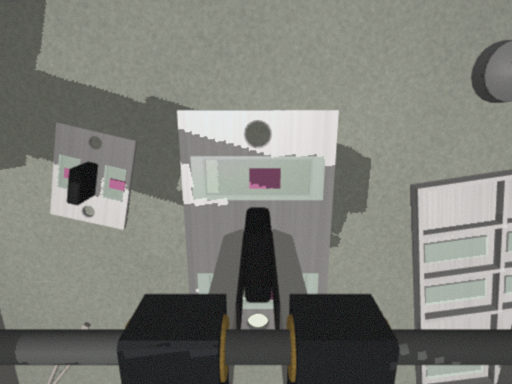

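The carrier is held: width 0.149 is 14 mm, it is centred, and hole (258,133) is close to the prediction. Next comes the standoff over the bed.

```bash
cat >> mv.py <<'E'
BED=[.6182,.1998,.7241]
def place(h,dx=0,dy=0,bed=BED,off=.0148):
    R,t=bedT(bed)
    return R@np.array([dx,dy,h+off])+t, R@np.diag([1,-1,-1.])
E
python3 - <<'E'
from mv import *
p,R=place(.09);print(p)
rel(p,R,10)
E
```

```text
[0.57894737 0.16508702 0.17575946]
shift [-0.1064 -0.3781  0.0273] rot [ 13.1154  28.1432 -49.2848]
[-0.0106, -0.0378, 0.0027] [1.31, 2.81, -4.93]
[-0.0213, -0.0756, 0.0055] [2.62, 5.63, -9.86]
[-0.0319, -0.1134, 0.0082] [3.93, 8.44, -14.79]
[-0.0426, -0.1512, 0.0109] [5.25, 11.26, -19.71]
[-0.0532, -0.189, 0.0137] [6.56, 14.07, -24.64]
[-0.0638, -0.2269, 0.0164] [7.87, 16.89, -29.57]
[-0.0745, -0.2647, 0.0191] [9.18, 19.7, -34.5]
[-0.0851, -0.3025, 0.0218] [10.49, 22.51, -39.43]
[-0.0958, -0.3403, 0.0246] [11.8, 25.33, -44.36]
[-0.1064, -0.3781, 0.0273] [13.12, 28.14, -49.28]
```

Request:
arm_command(
  linear=[
    [-0.005,-0.019,0],
    [-0.01,-0.038,-0.005],
    [-0.016,-0.057,-0.01],
    [-0.021,-0.076,-0.01],
    [-0.027,-0.095,-0.01],
    [-0.032,-0.113,-0.01],
    [-0.037,-0.132,-0.01],
    [-0.043,-0.151,-0.01],
    [-0.048,-0.17,-0.01],
    [-0.053,-0.189,-0.01],
  ],
  dr=[
    [0.66,1.41,-2.46],
    [1.31,2.81,-4.93],
    [1.97,4.22,-7.39],
    [2.62,5.63,-9.86],
    [3.28,7.04,-12.32],
    [3.93,8.44,-14.79],
    [4.59,9.85,-17.25],
    [5.25,11.26,-19.71],
    [5.9,12.66,-22.18],
    [6.56,14.07,-24.64],
  ],
  hand=[0,0,0,0,0,0,0,0,0,0],
)

```text
t: 5.9
position: [0.6008, -0.029, 0.2105]
ee_rot: [-176.4, -14.7, 15.4]
ft_force: [0.7, -0.6, -2.8]
width: 0.149
```

Run:
```python
from mv import *
p,R=place(.09)
rel(p,R,10)
```

```text
shift [ 0.0207 -0.1899  0.0535] rot [  6.3817  14.2111 -24.6124]
[0.0021, -0.019, 0.0054] [0.64, 1.42, -2.46]
[0.0041, -0.038, 0.0107] [1.28, 2.84, -4.92]
[0.0062, -0.057, 0.0161] [1.91, 4.26, -7.38]
[0.0083, -0.076, 0.0214] [2.55, 5.68, -9.84]
[0.0104, -0.095, 0.0268] [3.19, 7.11, -12.31]
[0.0124, -0.1139, 0.0321] [3.83, 8.53, -14.77]
[0.0145, -0.1329, 0.0375] [4.47, 9.95, -17.23]
[0.0166, -0.1519, 0.0428] [5.11, 11.37, -19.69]
[0.0186, -0.1709, 0.0482] [5.74, 12.79, -22.15]
[0.0207, -0.1899, 0.0535] [6.38, 14.21, -24.61]
```

Request:
arm_command(
  linear=[
    [0.002,-0.021,0.002],
    [0.004,-0.042,0.004],
    [0.006,-0.063,0.008],
    [0.008,-0.084,0.012],
    [0.011,-0.106,0.018],
    [0.014,-0.127,0.026],
    [0.016,-0.148,0.035],
    [0.018,-0.169,0.045],
    [0.021,-0.19,0.0535],
    [0.021,-0.19,0.0535],
  ],
  dr=[
    [0.7,1.58,-2.73],
    [1.4,3.16,-5.47],
    [2.1,4.74,-8.2],
    [2.8,6.3,-10.9],
    [3.5,7.9,-13.7],
    [4.25,9.5,-16.4],
    [5,11.1,-19.1],
    [5.7,12.6,-21.9],
    [6.38,14.2,-24.6],
    [6.38,14.2,-24.6],
  ],
  hand=[0,0,0,0,0,0,0,0,0,0],
)

```text
t: 6.9
position: [0.5751, 0.1668, 0.1718]
ee_rot: [-179.6, -29.6, 41.4]
ft_force: [-0.1, -0.2, -2.7]
width: 0.147
```

Request:
arm_command(
  linear=[
    [0,0,0],
    [0,0,0],
  ],
  dr=[
    [0,0,0],
    [0,0,0],
  ],
  hand=[0,0],
)

```text
t: 7.1
position: [0.5746, 0.1663, 0.1708]
ee_rot: [-179.5, -29.5, 41.4]
ft_force: [0.3, 1.1, -1.4]
width: 0.145
```

Run:
```python
from mv import *
import pickle
o={}
for n in ["wrist","scene","side"]:
    c=manip.capture(n);cv2.imwrite(f"pics/{n}4.png",c["pixels"][:,:,::-1]);o[n]=cam(c)
s=manip.read_state();o["st"]=s;pickle.dump(o,open("p4.pkl","wb"))
print(s["t"],s["position"],s["ee_rot"],s["ft_force"],s["joints"])
cv2.imwrite("pics/s4c.png",cv2.resize(cv2.imread("pics/scene4.png")[220:335,240:370],None,fx=5,fy=5,interpolation=cv2.INTER_CUBIC))
p,R=place(.02);rel(p,R,1)
W=o["wrist"];R,t=bedT(BED)
print("pins wrist",proj(W,np.array([[0,.062,0],[0,.062,.032],[0,-.062,0],[0,-.062,.032]])@R.T+t))
```

```text
7.25 [0.57571004 0.16611318 0.17204431] [-179.63385288  -29.65749935   41.39044138] [ 0.63869213  0.01821196 -2.67216891] [ -4.37177755   7.66202117 110.10732948  30.46678396  45.06882496
 -64.40116563]
shift [0.0038 0.0033 0.0676] rot [-0.3177  0.3422 -0.0856]
[0.0038, 0.0033, 0.0676] [-0.32, 0.34, -0.09]
pins wrist [[264.3742 125.9638]
 [264.8883 129.5087]
 [263.828  262.2806]
 [264.2187 280.394 ]]
```

View pics/wrist4.png

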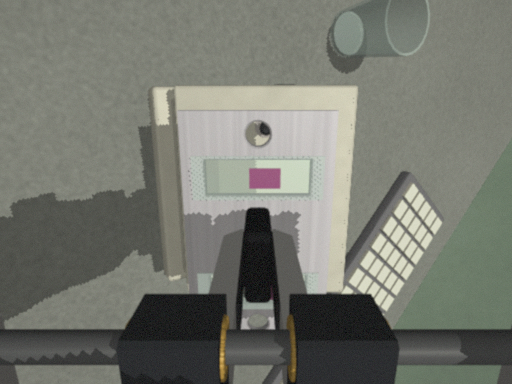

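View pics/s4c.png

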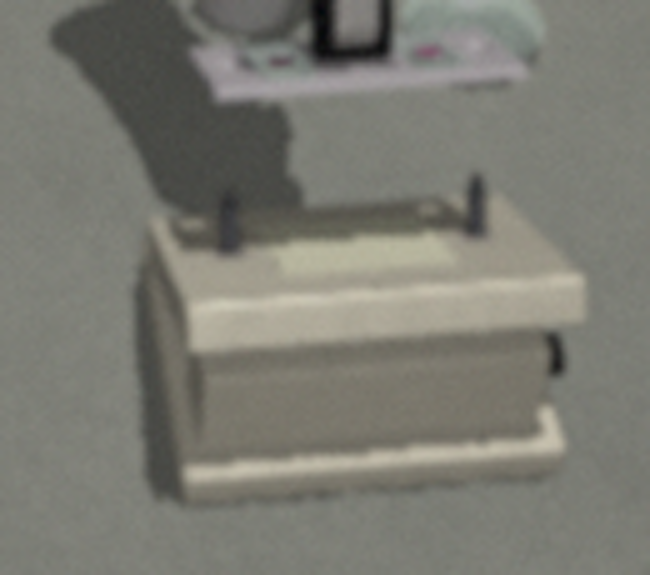

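View pics/side4.png

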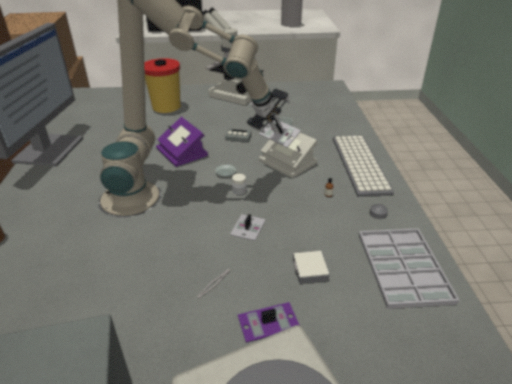

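Run:
```python
from mv import *
import pickle
im=cv2.imread("pics/wrist4.png")
cv2.imwrite("pics/w4a.png",cv2.resize(im[75:145,145:365],None,fx=3.6,fy=3.6,interpolation=cv2.INTER_CUBIC))
cv2.imwrite("pics/w4b.png",cv2.resize(im[113:153,238:278],None,fx=12,fy=12,interpolation=cv2.INTER_CUBIC))
o=pickle.load(open("p4.pkl","rb"));W=o["wrist"];s=o["st"];R0=rpy(s["ee_rot"]);p0=s["position"]
print(R0.T@(W["xyz"]-p0))
a=pickle.load(open("w3.pkl","rb"));print(rpy(a["st"]["ee_rot"]).T@(a["xyz"]-a["st"]["position"]))
print("carrier pred",proj(W,np.array([[.044,-.075,.0088],[-.044,-.075,.0088],[0,-.062,.0088],[0,-.062,.0148]])@R0.T+p0))
```

```text
[-0.00120025 -0.08239774 -0.17755388]
[ 0.00132652 -0.08246668 -0.17866932]
carrier pred [[341.95444043 109.9925603 ]
 [178.95082319 110.00707974]
 [260.35833449 134.31969059]
 [260.29291687 133.15198559]]
```

View pics/w4a.png

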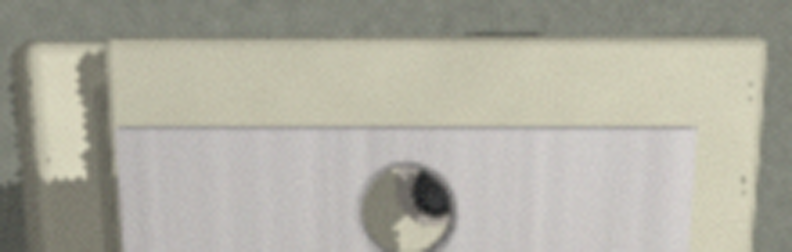

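View pics/w4b.png

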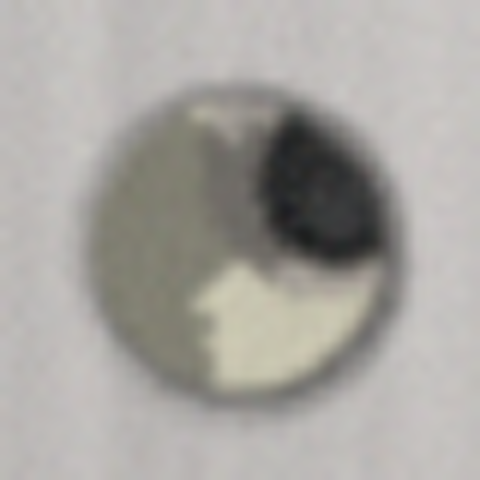

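```bash
cat > rel4.py <<'E'
from mv import *
import pickle
np.set_printoptions(precision=4,suppress=True)
o=pickle.load(open("p4.pkl","rb"));W=o["wrist"];s=o["st"]
# camera rotation in tool from two stills (orientation noise check)
a=pickle.load(open("w3.pkl","rb"))
for c,st in ((W,s),(a,a["st"])):
    print("cam rot in tool",Ro.from_matrix(rpy(st["ee_rot"]).T@c["R"]).as_euler('xyz',degrees=True))
# fit camera pose correction in tool: translation only, from carrier points
Rc=Ro.from_euler('xyz',[-16.5,0,0],degrees=True).as_matrix()
R0=rpy(s["ee_rot"])
def pr(t,Rc,P):
    q=(np.array(P)-t)@Rc
    return np.c_[W["cx"]+W["f"]*q[:,0]/q[:,2],W["cy"]+W["f"]*q[:,1]/q[:,2]]
Rct=Ro.from_matrix(R0.T@W["R"]).as_matrix()
car=[[.044,-.075,.0088],[-.044,-.075,.0088],[0,-.062,.0088]]
uv=np.array([[338.3,110],[177.8,110],[258.2,133.4]])
f=lambda t:np.r_[(pr(t,Rct,car)-uv).ravel(),300*(t-[0,-.0824,-.178])]
r=least_squares(f,[0,-.0824,-.178]);t=r.x;print("cam in tool",t,"res",(pr(t,Rct,car)-uv).ravel())
# bed in tool: x,y,h,yaw
def bp(q):
    x,y,h,yw=q
    P=np.array([[.075,.095,0],[-.075,.095,0],[0,.062,.022]])
    Rb=np.diag([1,-1,-1.])@Ro.from_euler('z',yw).as_matrix()
    return P@Rb.T+[x,y,.0148+h]
ub=np.array([[357.4,86.1],[175.4,86.2],[266.7,128.4]])
g=lambda q:np.r_[(pr(t,Rct,bp(q))-ub).ravel(),500*(q[2]-.0876),100*q[3]]
r=least_squares(g,[.004,.003,.0876,0]);print("bed in tool x,y,h,yaw",r.x,np.degrees(r.x[3]));print((pr(t,Rct,bp(r.x))-ub))
E
python3 rel4.py
```

```text
cam rot in tool [-16.4302  -0.1172   0.0096]
cam rot in tool [-16.5458   0.0886  -0.0007]
cam in tool [ 0.0001 -0.0824 -0.1801] res [ 0.2271 -0.1964 -0.096  -0.1819 -0.131   0.4158]
bed in tool x,y,h,yaw [0.0067 0.0048 0.0914 0.0001] 0.00754914659348027
[[ 1.2199 -0.4307]
 [-1.224  -0.4619]
 [ 0.0011  1.0647]]
```

Relative to the held carrier, the pin is about 6.5 mm in +x and 4.5 mm in +y (tool axes), while the state model says 3.8/3.3. I correct that and go to about 10 mm above the pin tips.

Request:
arm_command(
  linear=[
    [0.003,0.002,0.01],
    [0.006,0.0042,0.02],
    [0.006,0.0042,0.032],
    [0.006,0.0042,0.042],
    [0.006,0.0042,0.046],
    [0.006,0.0042,0.046],
    [0.006,0.0042,0.046],
    [0.006,0.0042,0.046],
  ],
  dr=[
    [-0.1,0.1,0],
    [-0.2,0.2,0],
    [-0.3,0.3,0],
    [-0.3,0.3,0],
    [-0.3,0.3,0],
    [-0.3,0.3,0],
    [-0.3,0.3,0],
    [-0.3,0.3,0],
  ],
  hand=[0,0,0,0,0,0,0,0],
)

```text
t: 8.05
position: [0.5995, 0.1817, 0.1354]
ee_rot: [-180.0, -30.0, 41.4]
ft_force: [0.4, 0.2, -1.7]
width: 0.149
```

Run:
```python
from mv import *
import pickle
o={}
s=manip.read_state();o["st"]=s
for n in ["wrist","scene","side"]:
    c=manip.capture(n);cv2.imwrite(f"pics/{n}5.png",c["pixels"][:,:,::-1]);o[n]=cam(c)
s2=manip.read_state();pickle.dump(o,open("p5.pkl","wb"))
for q in (s,s2):print(q["t"],q["position"],q["ee_rot"],q["ft_force"])
cv2.imwrite("pics/s5c.png",cv2.resize(cv2.imread("pics/scene5.png")[220:335,240:370],None,fx=5,fy=5,interpolation=cv2.INTER_CUBIC))
cv2.imwrite("pics/d5c.png",cv2.resize(cv2.imread("pics/side5.png")[110:185,240:330],None,fx=7,fy=7,interpolation=cv2.INTER_CUBIC))
im=cv2.imread("pics/wrist5.png")
cv2.imwrite("pics/w5a.png",cv2.resize(im[75:145,145:365],None,fx=3.6,fy=3.6,interpolation=cv2.INTER_CUBIC))
cv2.imwrite("pics/w5b.png",cv2.resize(im[113:153,238:278],None,fx=12,fy=12,interpolation=cv2.INTER_CUBIC))
p,R=place(0);rel(p,R,1)
```

```text
8.05 [0.59947773 0.18168098 0.13543002] [-179.96196623  -29.98971428   41.4012231 ] [ 0.39538555  0.17313008 -1.66129058]
8.2 [0.59943524 0.1816441  0.13551953] [-179.967983    -29.99418213   41.40069887] [-0.69257737  1.03620805 -1.32319192]
shift [-0.0027 -0.0012  0.042 ] rot [ 0.0116  0.0058 -0.0755]
[-0.0027, -0.0012, 0.042] [0.01, 0.01, -0.08]
```

View pics/w5a.png

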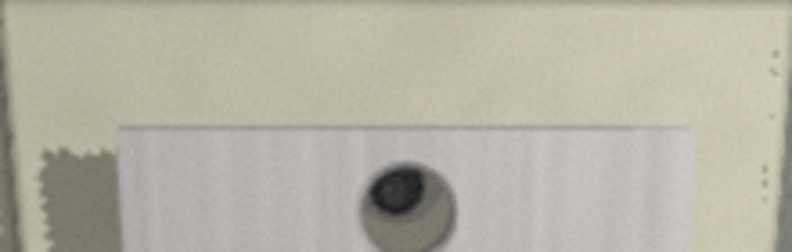

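View pics/w5b.png

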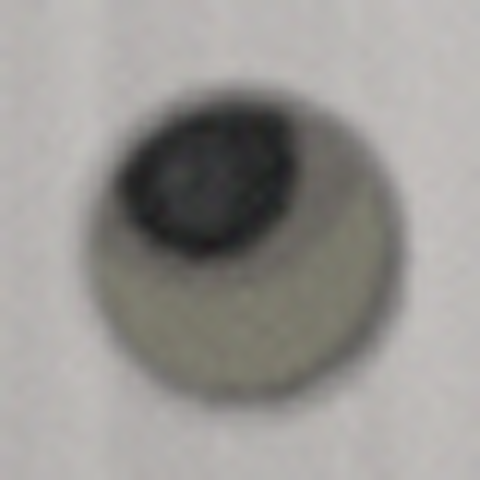

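View pics/s5c.png

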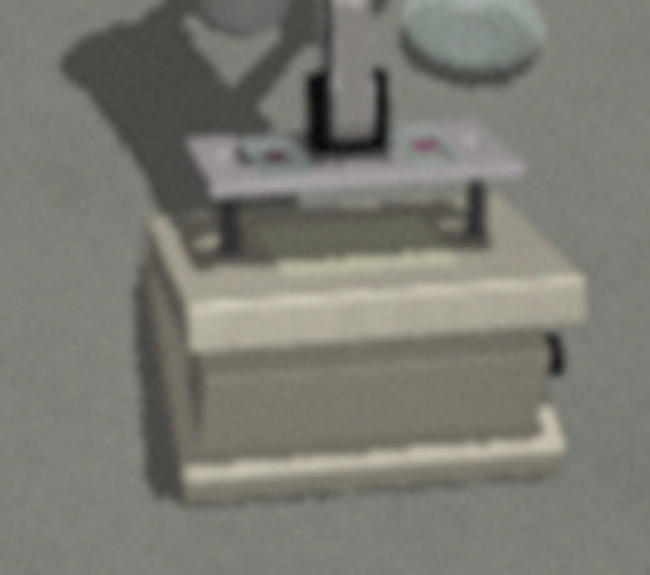

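View pics/d5c.png

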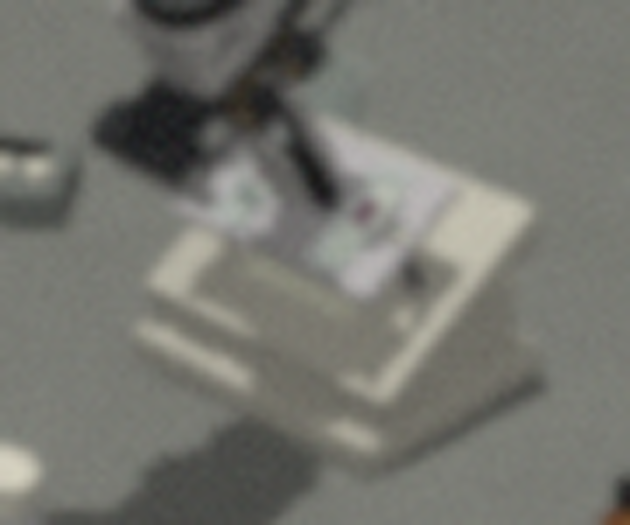

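```bash
sed -e 's/p4.pkl/p5.pkl/' -e 's/^uv=.*/uv=np.array([[337.7,109.7],[177.4,109.7],[257.8,133.0]])/' -e 's/^ub=.*/ub=np.array([[364,75.4],[146.7,75.4],[254.9,127.2]])/' -e 's/\.0876/.042/g' rel4.py > rel5.py; python3 rel5.py
python3 - <<'E'
from mv import *
# alternative: scene camera residual of held carrier vs bed
p,R=place(.042);print(proj(S,np.array([[.044,.075,0],[.044,-.075,0]])@bedT(BED)[0].T+bedT(BED)[0]@[-0,0,.042]+bedT(BED)[1]))
print((uncrop([[525,172],[218,197]],5,240,220)))
E
```

```text
cam rot in tool [-16.5376   0.0124  -0.0087]
cam rot in tool [-16.5458   0.0886  -0.0007]
cam in tool [-0.0001 -0.0826 -0.1803] res [ 0.2605 -0.2047 -0.099  -0.2284 -0.171   0.4662]
bed in tool x,y,h,yaw [-0.0016 -0.0004  0.047  -0.0001] -0.005989695120268644
[[ 1.1914 -0.0032]
 [-1.4214 -0.0655]
 [ 0.2187  0.2961]]
[[344.59294828 254.37165695]
 [282.38691226 258.70670062]]
[[344.6 254. ]
 [283.2 259. ]]
```

The pin now sits at (255,127), inside the hole at (258,133). The remaining correction is about −1.9 mm x and −0.6 mm y. I lower onto the tapers and check the force.

Request:
arm_command(
  linear=[
    [-0.001,-0.0003,0],
    [-0.0019,-0.0006,0],
    [-0.0019,-0.0006,0.005],
    [-0.0019,-0.0006,0.01],
    [-0.0019,-0.0006,0.014],
    [-0.0019,-0.0006,0.017],
    [-0.0019,-0.0006,0.018],
    [-0.0019,-0.0006,0.018],
  ],
  dr=[
    [0,0,0],
    [0,0,0],
    [0,0,0],
    [0,0,0],
    [0,0,0],
    [0,0,0],
    [0,0,0],
    [0,0,0],
  ],
  hand=[0,0,0,0,0,0,0,0],
)

```text
t: 9.0
position: [0.6045, 0.1871, 0.1187]
ee_rot: [-179.9, -30.0, 41.4]
ft_force: [-0.7, 0.8, -2.4]
width: 0.143
```

```bash
cat > look.py <<'E'
import sys,pickle
from mv import *
k=sys.argv[1];s=manip.read_state();o={"st":s}
for n in ["wrist","scene"]:
    c=manip.capture(n);cv2.imwrite(f"pics/{n}{k}.png",c["pixels"][:,:,::-1]);o[n]=cam(c)
pickle.dump(o,open(f"p{k}.pkl","wb"));s=manip.read_state()
print(s["t"],s["position"],s["ee_rot"],s["ft_force"],s["moment"],s["width"])
w=cv2.resize(o["wrist"]["pixels"][113:153,238:278],None,fx=10,fy=10,interpolation=cv2.INTER_CUBIC)
q=cv2.resize(o["scene"]["pixels"][240:320,250:360],None,fx=5,fy=5,interpolation=cv2.INTER_CUBIC)[:400,:390]
q=cv2.resize(o["scene"]["pixels"][245:325,255:335+25],(525,400),interpolation=cv2.INTER_CUBIC)
w=cv2.resize(w,(270,270));z=np.zeros((400,795,3),np.uint8);z[:270,:270]=w;z[:,270:]=q
cv2.imwrite(f"pics/l{k}.png",z[:,:,::-1])
p,R=place(0);rel(p,R,1)
E
python3 look.py 6
```

```text
9.1 [0.60464133 0.18694706 0.11901972] [-179.97215257  -29.99927006   41.40028481] [-0.10267353 -0.97549452 -1.51622082] [-0.28603452  0.27118154  0.02032159] 0.1528124856058516
shift [-0.0008 -0.0007  0.024 ] rot [ 0.0159  0.0007 -0.0759]
[-0.0008, -0.0007, 0.024] [0.02, 0.0, -0.08]
```

View pics/l6.png

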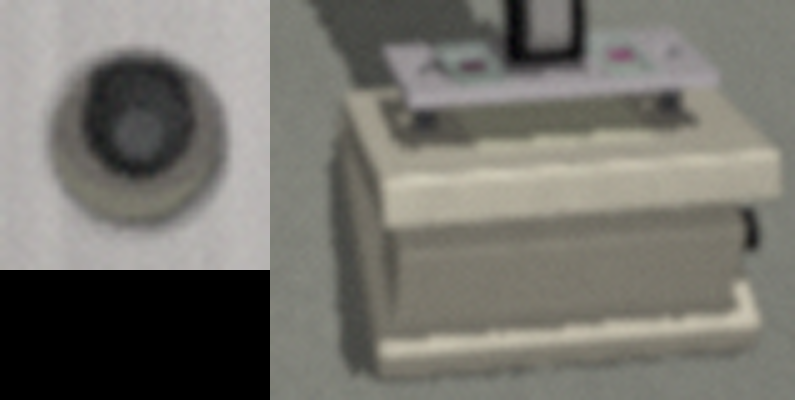

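The tips are through both holes, with about −0.8 mm still to go in y. I continue.

Request:
arm_command(
  linear=[
    [-0.0003,-0.0008,0.002],
    [-0.0003,-0.0008,0.005],
    [-0.0003,-0.0008,0.008],
    [-0.0003,-0.0008,0.011],
    [-0.0003,-0.0008,0.014],
    [-0.0003,-0.0008,0.016],
    [-0.0003,-0.0008,0.016],
  ],
  dr=[
    [0,0,0],
    [0,0,0],
    [0,0,0],
    [0,0,0],
    [0,0,0],
    [0,0,0],
    [0,0,0],
  ],
  hand=[0,0,0,0,0,0,0],
)

```text
t: 9.8
position: [0.6098, 0.1928, 0.1046]
ee_rot: [-179.9, -30.0, 41.4]
ft_force: [0.2, 0.8, -2.2]
width: 0.151
```

```bash
python3 look.py 7
```

```text
9.9 [0.60989477 0.1927269  0.10493258] [-179.96870333  -29.99319073   41.40635824] [-0.98473255  0.19857553 -1.82452095] [-0.26608897  0.26596522 -0.03399909] 0.14626224251125042
shift [-0.0005  0.0002  0.0079] rot [ 0.0095  0.0068 -0.0706]
[-0.0005, 0.0002, 0.0079] [0.01, 0.01, -0.07]
```

View pics/l7.png

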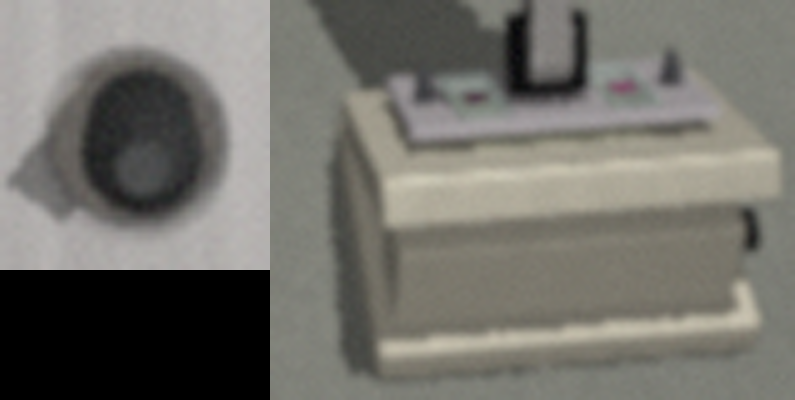

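Both pins are through with no contact force. I lower gently until it seats, watching the force.

Request:
arm_command(
  linear=[
    [0,0,0.002],
    [0,0,0.004],
    [0,0,0.006],
    [0,0,0.007],
    [0,0,0.007],
  ],
  dr=[
    [0,0,0],
    [0,0,0],
    [0,0,0],
    [0,0,0],
    [0,0,0],
  ],
  hand=[0,0,0,0,0],
)

```text
t: 10.4
position: [0.6124, 0.1951, 0.0986]
ee_rot: [-179.9, -30.0, 41.4]
ft_force: [-0.2, -0.0, -2.4]
width: 0.143
```

Request:
arm_command(
  linear=[
    [0,0,0.001],
    [0,0,0.0015],
    [0,0,0.002],
    [0,0,0.002],
  ],
  dr=[
    [0,0,0],
    [0,0,0],
    [0,0,0],
    [0,0,0],
  ],
  hand=[0,0,0,0],
)

```text
t: 10.8
position: [0.613, 0.1956, 0.0974]
ee_rot: [-180.0, -30.0, 41.4]
ft_force: [-3.3, -3.7, 2.6]
width: 0.142
```

```bash
python3 look.py 8
```

```text
10.9 [0.61299772 0.19554171 0.09739584] [-179.97870903  -29.99096744   41.42238474] [-4.09673914 -2.6397438   3.64585553] [-0.43310443  0.38635917 -0.01416265] 0.14398820815528127
shift [-0.0004  0.0003 -0.0007] rot [ 0.0114  0.009  -0.0567]
[-0.0004, 0.0003, -0.0007] [0.01, 0.01, -0.06]
```

View pics/l8.png

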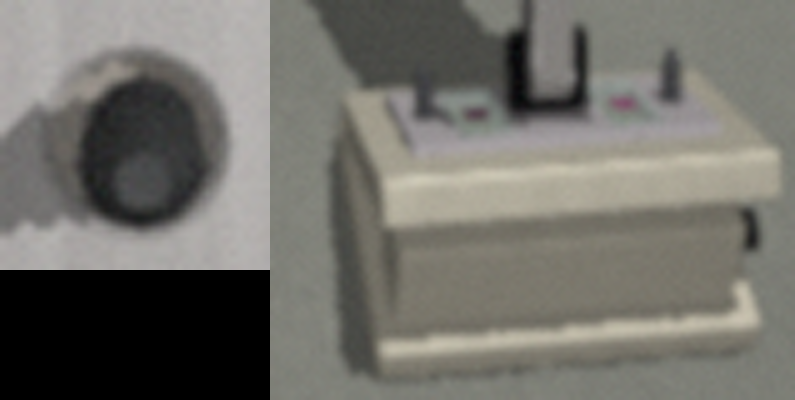

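Flat and seated, with about 7 N along the normal. I release, then back off along the normal.

Request:
arm_command(
  linear=[
    [0,0,0],
    [0,0,0],
    [0,0,0],
    [0,0,0],
    [0,0,0],
    [0,0,0],
    [0,0,0],
    [0,0,0],
  ],
  dr=[
    [0,0,0],
    [0,0,0],
    [0,0,0],
    [0,0,0],
    [0,0,0],
    [0,0,0],
    [0,0,0],
    [0,0,0],
  ],
  hand=[0.02,0.03,0.04,0.05,0.06,0.06,0.06,0.06],
)

```text
t: 11.7
position: [0.613, 0.1956, 0.0974]
ee_rot: [-180.0, -30.0, 41.4]
ft_force: [-0.4, 0.4, -0.7]
width: 0.64
```

Request:
arm_command(
  linear=[
    [0,0,-0.005],
    [0,0,-0.02],
    [0,0,-0.04],
    [0,0,-0.06],
    [0,0,-0.08],
    [0,0,-0.1],
    [0,0,-0.12],
    [0,0,-0.13],
    [0,0,-0.13],
    [0,0,-0.13],
  ],
  dr=[
    [0,0,0],
    [0,0,0],
    [0,0,0],
    [0,0,0],
    [0,0,0],
    [0,0,0],
    [0,0,0],
    [0,0,0],
    [0,0,0],
    [0,0,0],
  ],
  hand=[0.06,0.06,0.06,0.06,0.06,0.06,0.06,0.06,0.06,0.06],
)

```text
t: 12.7
position: [0.5641, 0.1524, 0.21]
ee_rot: [-180.0, -30.0, 41.4]
ft_force: [-0.0, 0.8, 0.3]
width: 0.637
```

Run:
```python
from mv import *
s=manip.read_state();print(s["t"],s["position"],s["ft_force"],s["width"])
I={}
for n in ["scene","side","wrist"]:
    I[n]=manip.capture(n)["pixels"][:,:,::-1];cv2.imwrite(f"pics/{n}9.png",I[n])
z=np.hstack([cv2.resize(I["scene"][245:325,255:360],(456,350),interpolation=cv2.INTER_CUBIC),cv2.resize(I["side"][115:185,255:325],(344,350),interpolation=cv2.INTER_CUBIC)])
cv2.imwrite("pics/l9.png",z)
R,t=bedT(BED);P=np.array([[x,y,.006] for x,y in [(.044,.075),(.044,-.075),(-.044,-.075),(-.044,.075)]])
for c,n,o,k in ((S,"scene",(255,245),4.35),(D,"side",(255,115),4.95)):print(n,proj(c,P@R.T+t))
```

```text
12.7 [0.56408274 0.15242937 0.20996607] [-0.04082687  0.81246436  0.29271113] 0.6372627974323009
scene [[344.82612567 268.95492429]
 [282.91940973 273.44783942]
 [277.5723141  263.21120309]
 [335.19856802 259.14843232]]
side [[279.99753234 129.82400325]
 [307.7345414  142.1351272 ]
 [294.8495314  158.65787913]
 [267.45279036 145.41001513]]
```

View pics/l9.png

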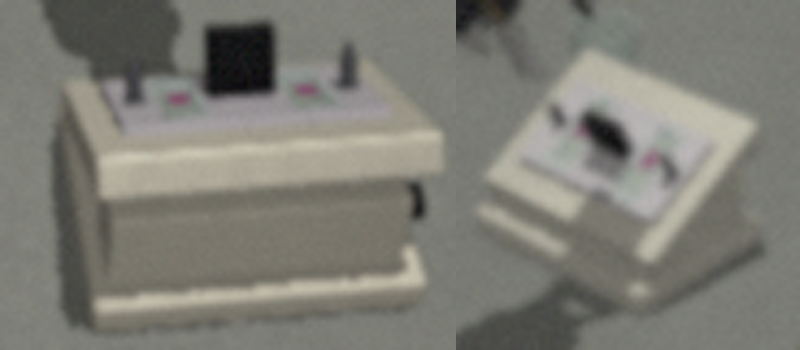

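View pics/wrist9.png

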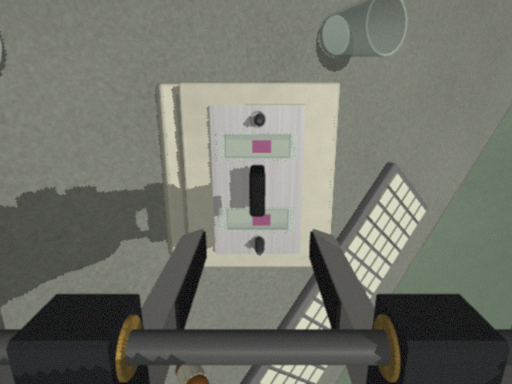

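View pics/scene9.png

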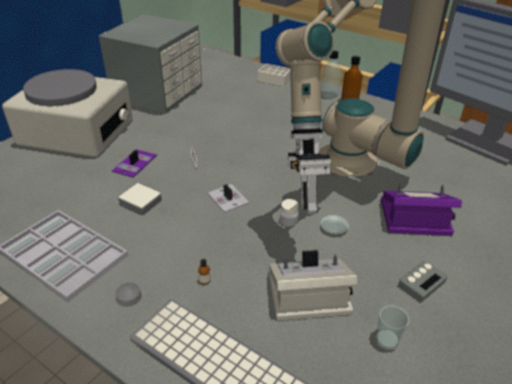

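The carrier is flat and centred on the face, with both pins through (wrist image (259,119) and (259,244)). The gripper is clear, and the other objects are where they were.

```bash
python3 -c "
from station import manip
print(manip.hand_in())"
```

```text
the job is handed in; nothing more can be done
None
```

The longer carrier is on the white viewer with both pins through its holes. I released it, backed the gripper 130 mm off along the face normal, and handed in at about 12.9 s.

- **What I did:** I picked the grey plate measuring about 150×88 mm, leaving the shorter one (about 110×86 mm) and the purple look-alikes alone. I gripped it by its grip and lined its holes up with the pins using the wrist camera. Then I lowered it until contact, at about 7 N along the face normal.
- **Last checks:** The final images show the carrier flat, with its corners within about 1 px of where they should be for home. The tool pose at contact was within 1 mm of the fitted bed pose. Nothing else on the bench appeared moved. I did not re-measure the released carrier's pose numerically beyond that.
- **What disagreed:** At the first standoff, the pose reading and the wrist image differed by 2–3 mm. That reading was taken before the arm had settled, so my first correction went slightly too far. I fixed it from the next image, before the carrier touched the pins.

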